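# Sweep the measured wood specimens into the catch tray

### The arm

A 6-joint arm with a two-finger parallel gripper is mounted at the origin on the work surface. World frame = base frame: x ahead of the robot, y to its left, z up, the work surface at z = 0. Lengths are in m, angles in rad, forces in N, time in s.
With the tool pointing down it reaches from about 0.375 to 0.975 m from the base axis. Payload 3.8 kg.
Tool frame: the origin (TCP) lies on the centre line of the jaws, within the pads' length; the fingertips stand 14 mm ahead of it and the grasp point (between the pads) lies 5 mm behind it; x points along the fingers, y is the direction in which the jaws open and shut, and the axes are right-handed (so a half turn about x gives the same grasp; the last joint's range is limited). The gripper opens to 85 mm and grips with 20 to 120 N. Pads are 22 mm wide; open, the fingers measure 114 mm over their backs; the gripper's body (76 mm by 85 mm) begins 54 mm behind the grasp point. The pads swing forward as they close: fully open they stand 13 mm farther back than shut.
Start: joints at [-1.386, 0.264, 1.604, -0, 1.274, -0.037], TCP at [0.148, -0.658, 0.245] pointing down, gripper open.
Joint ranges: [-2.63, 2.63], [-0.94, 2.18], [0.31, 2.57], [-1.31, 4.45], [0, 2.66], [-2.55, 2.55]. Speed limits (rad/s): [2.57, 2.57, 3.14, 3.14, 3.14, 3.14].

### API

Orientations are given as a rotation vector (axis times angle).
In Python, from workcell import bot gives the robot as it stands.
- The arm moves only by the shell command python3 -m creep 'ROWS' [FORCE]. ROWS is JSON, a list of rows, each an object with "grip": the finger opening in cm, from 0 to 8.54; "dp": the shift along the tool's x, y, z in cm, a list of three; "rotation": the turn, a rotation vector about the tool's x, y, z in rad, a list of three. A call has 1 to 5 rows; each row is the pose to reach, as a shift and turn from the pose commanded when the call began, along the tool's axes at that moment; what a row does not reach only later rows make up. A row lasts 1/12 s, in which the tool goes at most 41.7 mm and 7.16 degrees, less where a joint would pass 70% of its speed; a pose out of reach is approached as far as the arm can. A call with a gripper value outside its range is refused whole. The fingers move at their own pace and stop on an object; FORCE is the grip in N (left out, the last holds). Time passes only in rows, so rows that repeat a pose let the fingers close. It gives the time, the measured TCP pose, the force and the opening at its end, in the units of the state.
- bot.read_state(): the state, without advancing time (a new reading comes with each control period).
- bot.read_camera(name): name is "scene" or "top" or "wrist"; returns (picture, depth): 480x640x3 uint8, red, green, blue; 480x640 float32, m along the optical axis (not along the pixel's ray), 0 where there is no reading.
- bot.get_calibration(name): a dict with "fx", "fy", "cx", "cy" (pixels), "rvec" (rotation vector, rad) and "tvec" (3), from world to camera coordinates, as OpenCV has them. Camera axes: x right, y down, z forward; pixel columns grow to the right and rows downward; lengths in m; the calibration is good to about 2 mm. A picture is of the moment at which its call begins: read the wrist's pose just before it. get_calibration takes no time and is no camera call; for the wrist camera it gives the pose at the moment of the call.
- bot.finish_job(): hands the job in, once; it reports no verdict.
The state is a dict: "time": time; "q": joint angles; "joint_vel": joint speeds; "joint_torque": joint torques, N m; "tool_pos": TCP position; "tcp_rot": TCP orientation; "wrist_force": force on the tool from outside, world axes, zero at the start; "torque": the same for the moment, N m; "width": opening from 0.0 (shut) to 1.0 (fully open).
Only numpy, scipy, OpenCV 4.12 (cv2) and the standard library are available. Lean on these libraries where they do the work, as an engineer would, in place of code of your own. Each camera call takes 0.05 s, during which the arm holds its last target.

### The job

The three pale wood specimens on the grey sorting board have been measured: push them across the board with the fingertips and over its open edge, so that all three drop into the blue catch tray alongside. Only sweep them, never pick them up, and leave the dark specimen, the brass weight and the glass beaker where they stand.

Things in the scene. Friction and masses are not known exactly. Their poses are not given: they have to be found in the camera images.
- sorting_board: fixed grey board on the bench, a blue tray joined to it. Origin on the bench, below the blocks' area; x across the lanes (away from the robot at yaw 0), y along the sweep to the tray, z up; yaw within 0.3 rad of 0. Board top 30 mm above the bench, x -135 to 135 mm, y -185 to 100 mm; aluminium rails along both x sides (8 mm wide) stand 10 mm above the top. Its edge at y = 100 mm is open
- board_edge (a point): middle of the board's open edge, at its top surface, 100 mm along the board's y from its origin; blocks pushed over it drop 26 mm to the tray floor
- tray_centre (a point): middle of the blue tray's inner floor, 4 mm above the bench, 160 mm along the board's y from its origin. The tray is open on top, inside 270 mm (board's x) by 120 mm (y, from the board's edge), walls 4 to 8 mm thick, their tops 45 mm above the bench
- pale_1: sawn pale wood specimen, 22 (x) by 34 (y) by 20 (z) mm, 10 to 17 g, at first flat on the board; origin: its centre, z up. The four blocks start in four lanes side by side along the board's x (60 mm apart, any order), turned up to 45 degrees or so, their centres 70 to 160 mm before the open edge; to be swept into the tray
- pale_2: sawn pale wood specimen, 22 (x) by 34 (y) by 20 (z) mm, 10 to 17 g, at first flat on the board; origin: its centre, z up. The four blocks start in four lanes side by side along the board's x (60 mm apart, any order), turned up to 45 degrees or so, their centres 70 to 160 mm before the open edge; to be swept into the tray
- pale_3: sawn pale wood specimen, 22 (x) by 34 (y) by 20 (z) mm, 10 to 17 g, at first flat on the board; origin: its centre, z up. The four blocks start in four lanes side by side along the board's x (60 mm apart, any order), turned up to 45 degrees or so, their centres 70 to 160 mm before the open edge; to be swept into the tray
- dark_block: sawn dark brown wood specimen, 22 (x) by 34 (y) by 20 (z) mm, 10 to 17 g, at first flat on the board; origin: its centre, z up. The four blocks start in four lanes side by side along the board's x (60 mm apart, any order), turned up to 45 degrees or so, their centres 70 to 160 mm before the open edge; stays on the board
- brass_weight: brass check weight, 28 mm wide, 45 mm tall with a knob, 180 g, standing on the board near the edge away from the tray (about y = -155 mm in the board's frame); origin: centre of its underside; stays
- beaker: small glass beaker, mouth 60 mm wide, 70 mm tall, standing on the bench on the far side of the board, 200 to 230 mm from its origin in x; origin: centre of its underside; stays
Not all that is in view belongs to the job. What is shaped like the pale_3 but purple is not meant.

How it is judged:
By the outcome, as a careful person would: the job done as asked, in the order asked, and still so for the second after the job is handed in, with the robot touching nothing.
It also fails if it takes over 58 s, if anything falls off the work surface, if the arm or the gripper's body presses on something with over 40 N, if the wrist force passes 120 N, or if a joint passes its speed limit or range.

## Working session

There is one attempt and no reset: what is moved stays moved. The work goes in short steps, Python scripts to look and compute and a shell command to move; the robot and the scene stay as the last step left them, time stands still between calls to the robot, and variables do not carry over. Pictures are saved under pics/ and viewed, and the job is handed in when it is done.

```bash
mkdir -p pics; ls; python3 - <<'E'
from workcell import bot
import cv2
s=bot.read_state(); print({k:s[k] for k in('time','tool_pos','tcp_rot','width','q')})
for n in('top','scene'):
    im,d=bot.read_camera(n); cv2.imwrite(f'pics/{n}1.png',im[:,:,::-1])
    print(n,bot.get_calibration(n))
    import numpy as np; np.save(f'{n}1.npy',d)
E
```

```text
pics
{'time': 0.0, 'tool_pos': array([ 0.14836243, -0.65778975,  0.24395895]), 'tcp_rot': array([ 2.10498176,  0.23673302, -2.10529919]), 'width': 1.0007795051897064, 'q': array([-1.38590346e+00,  2.64772005e-01,  1.60535609e+00,  1.52093033e-05,
        1.27368744e+00, -3.68761479e-02])}
top {'fx': 509.5574042884089, 'fy': 509.5574042884089, 'cx': 312.27827071317154, 'cy': 246.67656292769888, 'rvec': array([ 2.10833314, -2.16534733,  0.20754293]), 'tvec': array([0.02735383, 0.57818513, 0.63965437])}
scene {'fx': 465.4071776307519, 'fy': 465.4071776307519, 'cx': 315.7416564850653, 'cy': 241.4103736680702, 'rvec': array([ 1.77347187,  1.59927655, -0.75950592]), 'tvec': array([-0.07614012, -0.32515209,  1.2800809 ])}
```

View pics/top1.png

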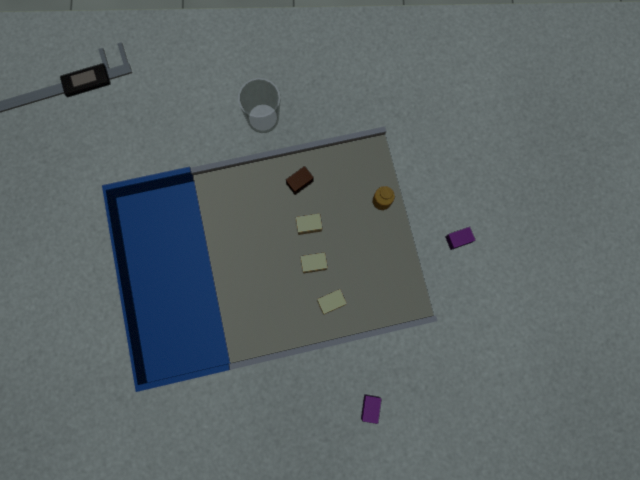

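View pics/scene1.png

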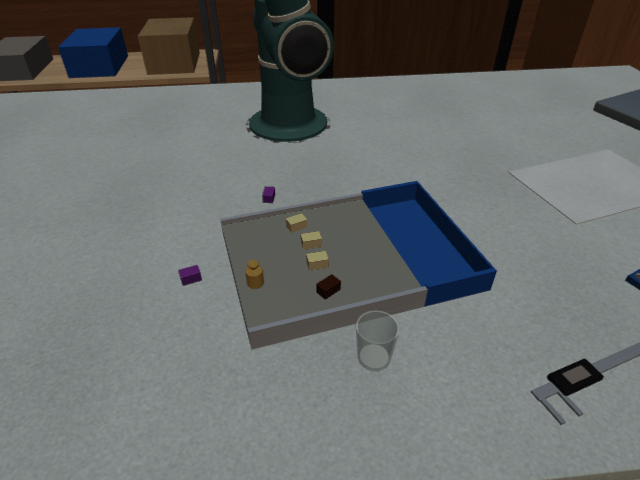

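The top picture shows pale blocks at about (309,223), (314,262) and (332,301), with the dark block at (300,180). The brass weight is at (384,196) and the beaker at (262,100). The two purple lookalikes, (461,238) and (372,409), are off the board. The blue tray is on the left.

```bash
cat > h.py <<'E'
import numpy as np, cv2
from workcell import bot
def px2w(cal,uv,z):
    R=cv2.Rodrigues(cal['rvec'])[0];t=np.array(cal['tvec'])
    d=R.T@np.array([(uv[0]-cal['cx'])/cal['fx'],(uv[1]-cal['cy'])/cal['fy'],1]);c=-R.T@t
    return c+d*(z-c[2])/d[2]
E
python3 - <<'E'
import cv2
im=cv2.imread('pics/top1.png')
c=im[150:330,270:450]; c=cv2.resize(c,None,fx=3.3,fy=3.3,interpolation=cv2.INTER_CUBIC)
cv2.imwrite('pics/crop1.png',cv2.convertScaleAbs(c,alpha=1.3))
E
python3 - <<'E'
from h import *
im=cv2.imread('pics/top1.png'); cal=bot.get_calibration('top')
hsv=cv2.cvtColor(im,cv2.COLOR_BGR2HSV)
# bench/board corners
for n,uv,z in [('edge L',(192,172),.04),('edge R',(229,367),.04),('far corner',(385,130),.04),('near corner',(434,319),.04),('tray a',(104,186),.045),('tray b',(138,388),.045)]:
    print(n,px2w(cal,uv,z).round(4))
b=im[...,0].astype(int);r=im[...,2].astype(int);g=im[...,1].astype(int)
def comps(m,z,n):
    k,l,st,ce=cv2.connectedComponentsWithStats(m.astype(np.uint8))
    for i in range(1,k):
        if 150<st[i,4]<2000:
            ys,xs=np.where(l==i); rc=cv2.minAreaRect(np.c_[xs,ys].astype(np.float32))
            box=np.array([px2w(cal,p,z)[:2] for p in cv2.boxPoints(rc)])
            e=box[1]-box[0];f=box[2]-box[1]
            L=e if np.hypot(*e)>np.hypot(*f) else f
            print(n,ce[i].round(1),st[i,4],box.mean(0).round(4),'long ang deg',round(np.degrees(np.arctan2(L[1],L[0]))%180,1),np.hypot(*e).round(4),np.hypot(*f).round(4))
comps((r>170)&(g>160)&(b<190)&(r-b>25),.05,'pale')
comps((r<75)&(b<40)&(g<40)&(r>g+5),.05,'dark')
comps((r>150)&(b<80),.045,'brass')
E
```

```text
edge L [0.6918 0.1781 0.04  ]
edge R [0.4224 0.126  0.04  ]
far corner [ 0.7485 -0.0977  0.04  ]
near corner [ 0.4775 -0.1496  0.04  ]
tray a [0.6726 0.2984 0.045 ]
tray b [0.3995 0.2429 0.045 ]
dark [299.2 179.4] 360 [0.6738 0.0271] long ang deg 126.1 0.0337 0.0226
```

View pics/crop1.png

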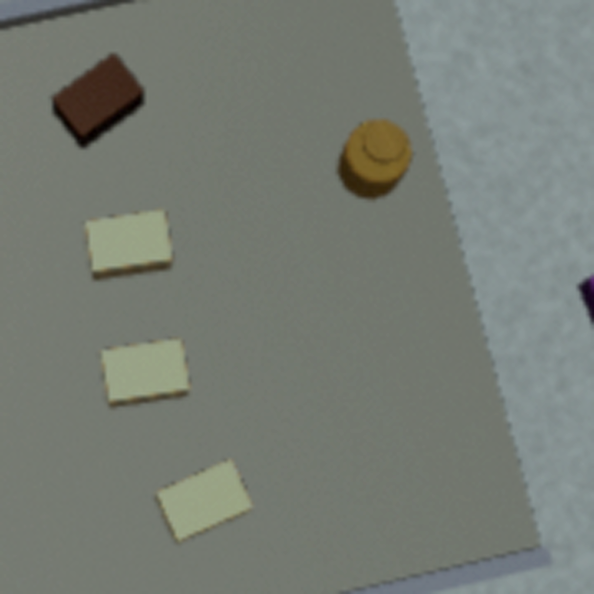

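```bash
cat >> h.py <<'E'
C=np.array([[.6918,.1781],[.4224,.126],[.7485,-.0977],[.4775,-.1496]])
B=np.array([[.135,.1],[-.135,.1],[.135,-.185],[-.135,-.185]])
a=B-B.mean(0);c=C-C.mean(0)
YAW=np.arctan2((a[:,0]*c[:,1]-a[:,1]*c[:,0]).sum(),(a*c).sum())
RB=np.array([[np.cos(YAW),-np.sin(YAW)],[np.sin(YAW),np.cos(YAW)]])
O=C.mean(0)-RB@B.mean(0)
def w2b(p): return RB.T@(np.asarray(p)[:2]-O)
def b2w(p): return RB@np.asarray(p)+O
def blocks(im,cal,z=.05):
    im=im.astype(int);r,g,b=im[...,0],im[...,1],im[...,2]
    for n,m in (('pale',(r-b>22)&(r>115)&(r-g<30)),('dark',(r<80)&(r>g+8)&(b<45)&(b<r-15)),('brass',(r>110)&(b<80)&(r-g>35))):
        k,l,st,ce=cv2.connectedComponentsWithStats(m.astype(np.uint8))
        for i in range(1,k):
            if 150<st[i,4]<3000:
                ys,xs=np.where(l==i); rc=cv2.minAreaRect(np.c_[xs,ys].astype(np.float32))
                bx=np.array([w2b(px2w(cal,p,z)) for p in cv2.boxPoints(rc)])*1000
                e=bx[1]-bx[0];f=bx[2]-bx[1]
                L=e if np.hypot(*e)>np.hypot(*f) else f
                print(n,ce[i].round(),st[i,4],'board mm',bx.mean(0).round(1),'ang from y',round((np.degrees(np.arctan2(L[1],L[0]))%180)-90,1),np.hypot(*e).round(1),np.hypot(*f).round(1))
E
python3 - <<'E'
from h import *
print(YAW,O, [(w2b(p)*1000).round(1) for p in C])
im=cv2.imread('pics/top1.png')[...,::-1]; cal=bot.get_calibration('top')
print(im[223,309],im[200,250],im[180,300],im[196,384])
blocks(im,cal)
s=bot.read_state();print(cv2.Rodrigues(s['tcp_rot'])[0].round(3))
print('beaker',w2b(px2w(cal,(263,118),0))*1000)
E
```

```text
0.1952739653977108 [0.5768035  0.05589227] [array([136.5,  97.6]), array([-137.9,   98.7]), array([ 138.6, -184. ]), array([-137.3, -182.3])]
[118 125 103] [93 97 89] [50 32 22] [91 74 33]
dark [299. 179.] 352 board mm [ 91.2 -47. ] ang from y 24.9 33.7 21.3
[[-0.     0.22  -0.976]
 [ 0.002 -0.975 -0.22 ]
 [-1.    -0.002 -0.   ]]
beaker [212.62517094 -17.09817013]
```

```bash
sed -i "s/(r-b>22)&(r>115)&(r-g<30)/(r-b>9)\&(r>105)\&(g>105)/; s/(r>110)&(b<80)&(r-g>35)/(r>65)\&(b<80)\&(r-b>38)/" h.py
python3 - <<'E'
from h import *
im=cv2.imread('pics/top1.png')[...,::-1]; cal=bot.get_calibration('top')
blocks(im,cal)
E
```

```text
pale [309. 222.] 356 board mm [ 27.8 -46.2] ang from y -3.6 32.9 20.9
pale [314. 262.] 373 board mm [-26.6 -40.9] ang from y -4.4 33.0 21.0
pale [332. 301.] 389 board mm [-83.8 -52.4] ang from y 11.4 33.1 21.0
dark [299. 179.] 352 board mm [ 91.2 -47. ] ang from y 24.9 33.7 21.3
brass [384. 196.] 282 board mm [  41.9 -157.1] ang from y -12.5 24.4 26.5
```

Pale blocks are at board x ≈ 28, -27 and -84 mm, and the dark one is at 91. I plan to push each lane separately with the fingers shut and the jaw axis across the lane.

```bash
cat >> h.py <<'E'
def plan(bx,by,z):
    s=bot.read_state();R=cv2.Rodrigues(s['tcp_rot'])[0]
    w=np.r_[b2w([bx/1000,by/1000]),z]
    ty=np.r_[RB[:,0],0];T=np.c_[[0,0,-1],ty,np.cross([0,0,-1],ty)]
    print('t',s['time'],'board now',(w2b(s['tool_pos'])*1000).round(1),'z',s['tool_pos'][2].round(4),'F',s['wrist_force'].round(1),'w',round(s['width'],2))
    print('dp cm',(R.T@(w-s['tool_pos'])*100).round(2),'rot',cv2.Rodrigues(R.T@T)[0].ravel().round(3))
E
python3 -c "
from h import *
plan(28,-90,.15)"
```

```text
t 0.1 board now [-558.8 -617. ] z 0.2441 F [-0.3  0.1 -0.2] w 1.0
dp cm [  9.52 -51.11 -60.05] rot [-1.544 -0.002  0.002]
```

```bash
python3 -m creep '[{"grip":0,"dp":[0.5,-13,-15],"rotation":[-0.6,0,0]},{"grip":0,"dp":[0.5,-13,-15],"rotation":[-0.6,0,0]},{"grip":0,"dp":[0.5,-13,-15],"rotation":[-0.6,0,0]},{"grip":0,"dp":[0.5,-13,-15],"rotation":[-0.6,0,0]},{"grip":0,"dp":[0.5,-13,-15],"rotation":[-0.6,0,0]}]' 30; python3 -c "
from h import *
plan(28,-90,.15)"
```

```text
time: 0.52
tool_pos: [0.2672, -0.4957, 0.2394]
tcp_rot: [1.733, 0.763, -1.732]
wrist_force: [-0.7, -0.2, -0.0]
width: 0.299
t 0.5167 board now [-410.7 -481.1] z 0.2394 F [-0.7 -0.2 -0. ] w 0.3
dp cm [  9.04  -5.58 -58.49] rot [-0.938 -0.002  0.001]
```

```bash
python3 -m creep '[{"grip":0,"dp":[0.5,-2,-20],"rotation":[-0.6,0,0]},{"grip":0,"dp":[0.5,-2,-20],"rotation":[-0.6,0,0]},{"grip":0,"dp":[0.5,-2,-20],"rotation":[-0.6,0,0]},{"grip":0,"dp":[0.5,-2,-20],"rotation":[-0.6,0,0]},{"grip":0,"dp":[0.5,-2,-20],"rotation":[-0.6,0,0]}]'; python3 -c "
from h import *
plan(28,-90,.15)"
```

```text
time: 0.93
tool_pos: [0.3886, -0.3359, 0.2348]
tcp_rot: [1.314, 1.139, -1.313]
wrist_force: [0.9, 0.2, -0.1]
width: -0.001
t 0.9333 board now [-260.7 -347.8] z 0.2348 F [ 0.9  0.2 -0.1] w -0.0
dp cm [  8.51  18.69 -33.89] rot [-0.338 -0.001  0.   ]
```

```bash
python3 -m creep '[{"grip":0,"dp":[1,9.5,-17],"rotation":[-0.338,0,0]},{"grip":0,"dp":[1,9.5,-17],"rotation":[-0.338,0,0]},{"grip":0,"dp":[1,9.5,-17],"rotation":[-0.338,0,0]},{"grip":0,"dp":[1,9.5,-17],"rotation":[-0.338,0,0]},{"grip":0,"dp":[1,9.5,-17],"rotation":[-0.338,0,0]}]'; python3 -c "
from h import *
plan(28,-90,.15)"
```

```text
time: 1.35
tool_pos: [0.5082, -0.1814, 0.2248]
tcp_rot: [1.068, 1.294, -1.067]
wrist_force: [-0.4, -0.1, 0.1]
width: 0.004
t 1.35 board now [-113.4 -219.5] z 0.2248 F [-0.4 -0.1  0.1] w 0.0
dp cm [  7.5   14.08 -13.  ] rot [-0.004 -0.001 -0.   ]
```

```bash
python3 -m creep '[{"grip":0,"dp":[2,14.1,-13],"rotation":[0,0,0]},{"grip":0,"dp":[2,14.1,-13],"rotation":[0,0,0]},{"grip":0,"dp":[2,14.1,-13],"rotation":[0,0,0]},{"grip":0,"dp":[2,14.1,-13],"rotation":[0,0,0]},{"grip":0,"dp":[2,14.1,-13],"rotation":[0,0,0]}]'; python3 -c "
from h import *
plan(28,-90,.10)"
```

```text
time: 1.77
tool_pos: [0.6223, -0.0269, 0.2042]
tcp_rot: [1.068, 1.295, -1.067]
wrist_force: [0.4, -0.1, -0.5]
width: -0.003
t 1.7667 board now [ 28.5 -90. ] z 0.2042 F [ 0.4 -0.1 -0.5] w -0.0
dp cm [ 1.042e+01 -5.000e-02  1.000e-02] rot [-0.004 -0.001  0.   ]
```

```bash
python3 -m creep '[{"grip":0,"dp":[4,0,0],"rotation":[0,0,0]},{"grip":0,"dp":[8,0,0],"rotation":[0,0,0]},{"grip":0,"dp":[11,0,0],"rotation":[0,0,0]},{"grip":0,"dp":[12.4,0,0],"rotation":[0,0,0]},{"grip":0,"dp":[12.4,0,0],"rotation":[0,0,0]}]'; python3 - <<'E'
from h import *
plan(28,-90,.052)
for n in('scene','wrist'):
    im,d=bot.read_camera(n); im=im[:,:,::-1]
    if n=='scene': im=cv2.resize(im[150:350,200:440],None,fx=3,fy=3,interpolation=cv2.INTER_CUBIC)
    cv2.imwrite(f'pics/{n}2.png',im)
E
```

```text
time: 2.18
tool_pos: [0.6169, -0.0299, 0.0762]
tcp_rot: [1.065, 1.301, -1.075]
wrist_force: [-1.1, 0.4, -1.1]
width: 0.003
t 2.1833 board now [ 22.7 -92. ] z 0.0762 F [-1.1  0.4 -1.1] w 0.0
dp cm [ 2.41  0.55 -0.2 ] rot [-0.006 -0.003  0.009]
```

View pics/scene2.png

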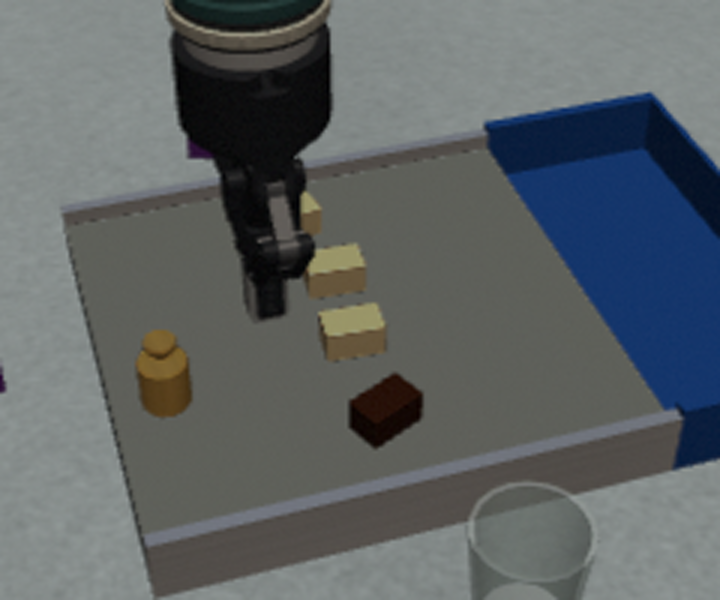

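View pics/wrist2.png

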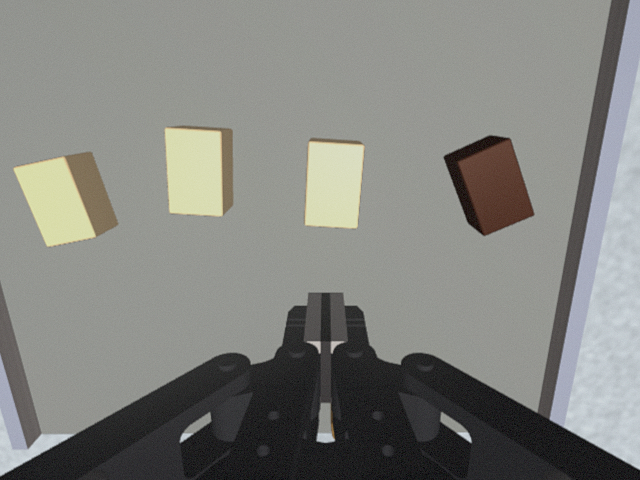

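The wrist picture shows the shut tips at (325,300) in line with the middle pale block at (335,185), and the dark block on the right at (490,185). The tips are narrow, so I'll open them by 1 cm for a stable two-point push.

```bash
python3 -m creep '[{"grip":1.0,"dp":[0.4,0,0],"rotation":[0,0,0]},{"grip":1.0,"dp":[0.9,0,0],"rotation":[0,0,0]},{"grip":1.0,"dp":[1.4,0,0],"rotation":[0,0,0]},{"grip":1.0,"dp":[1.9,0,0],"rotation":[0,0,0]},{"grip":1.0,"dp":[1.9,0,0],"rotation":[0,0,0]}]'; python3 - <<'E'
from h import *
plan(28,-70,.052)
im,d=bot.read_camera('scene'); 
im=cv2.resize(im[150:350,200:440,::-1],None,fx=3,fy=3,interpolation=cv2.INTER_CUBIC)
cv2.imwrite(f'pics/s3.png',im)
E
```

```text
time: 2.7
tool_pos: [0.6204, -0.0304, 0.0616]
tcp_rot: [1.069, 1.293, -1.07]
wrist_force: [-0.1, 0.5, -0.3]
width: 0.115
t 2.7 board now [ 26.  -93.1] z 0.0616 F [-0.1  0.5 -0.3] w 0.12
dp cm [ 0.96  0.18 -2.32] rot [-0.006 -0.     0.001]
```

View pics/s3.png

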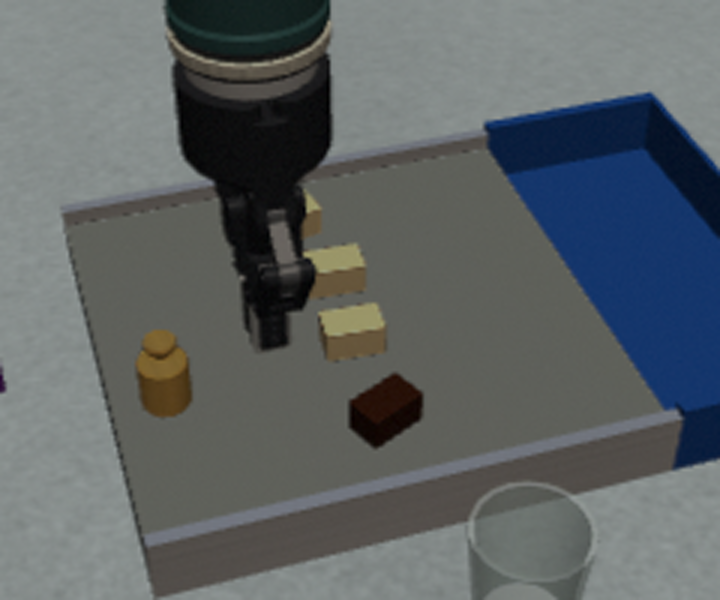

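```bash
python3 -m creep '[{"grip":1.0,"dp":[0.4,0.1,0],"rotation":[0,0,0]},{"grip":1.0,"dp":[0.9,0.2,0],"rotation":[0,0,0]},{"grip":1.0,"dp":[0.9,0.2,0],"rotation":[0,0,0]},{"grip":1.0,"dp":[0.9,0.2,-0.8],"rotation":[0,0,0]},{"grip":1.0,"dp":[0.9,0.2,-1.6],"rotation":[0,0,0]}]'; python3 - <<'E'
from h import *
plan(28,-30,.052)
im,d=bot.read_camera('wrist'); cv2.imwrite(f'pics/w4.png',im[:,:,::-1])
E
```

```text
time: 3.17
tool_pos: [0.6199, -0.014, 0.0531]
tcp_rot: [1.07, 1.293, -1.07]
wrist_force: [0.2, -1.1, 0.6]
width: 0.118
t 3.1667 board now [ 28.7 -76.9] z 0.0531 F [ 0.2 -1.1  0.6] w 0.12
dp cm [ 0.11 -0.1  -4.69] rot [-0.007 -0.     0.   ]
```

View pics/w4.png

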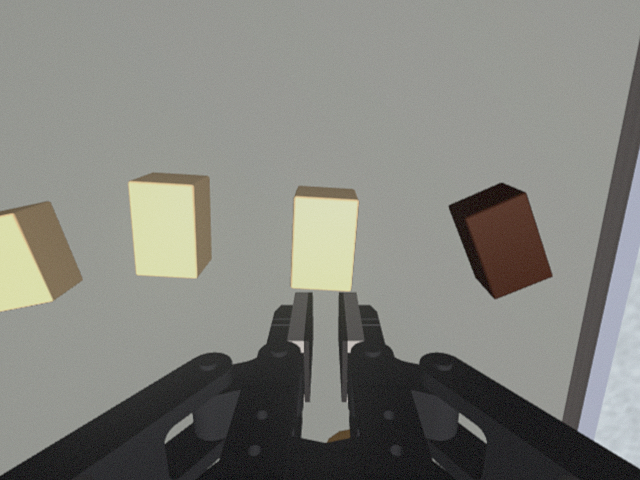

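The open tips, centred at about (325,300), are touching the middle pale block's rear face at (322,290). They're centred, so I'm pushing.

```bash
python3 -m creep '[{"grip":1.0,"dp":[0,-0.1,-1],"rotation":[0,0,0]},{"grip":1.0,"dp":[0,-0.1,-2],"rotation":[0,0,0]},{"grip":1.0,"dp":[0,-0.1,-3],"rotation":[0,0,0]},{"grip":1.0,"dp":[0,-0.1,-4],"rotation":[0,0,0]},{"grip":1.0,"dp":[0,-0.1,-5],"rotation":[0,0,0]}]'
python3 -m creep '[{"grip":1.0,"dp":[0,0,-1],"rotation":[0,0,0]},{"grip":1.0,"dp":[0,0,-2],"rotation":[0,0,0]},{"grip":1.0,"dp":[0,0,-3],"rotation":[0,0,0]},{"grip":1.0,"dp":[0,0,-4],"rotation":[0,0,0]},{"grip":1.0,"dp":[0,0,-5],"rotation":[0,0,0]}]'; python3 - <<'E'
from h import *
plan(28,112,.052)
im,d=bot.read_camera('wrist'); cv2.imwrite(f'pics/w5.png',im[:,:,::-1])
E
```

```text
time: 3.63
tool_pos: [0.6093, 0.036, 0.0534]
tcp_rot: [1.069, 1.293, -1.068]
wrist_force: [0.5, -0.4, 0.0]
width: 0.117
time: 4.05
tool_pos: [0.6, 0.0848, 0.0533]
tcp_rot: [1.069, 1.293, -1.069]
wrist_force: [0.2, 0.8, 0.0]
width: 0.114
t 4.05 board now [28.3 23.9] z 0.0533 F [0.2 0.8 0. ] w 0.11
dp cm [ 0.13 -0.09 -8.81] rot [-0.006 -0.    -0.   ]
```

View pics/w5.png

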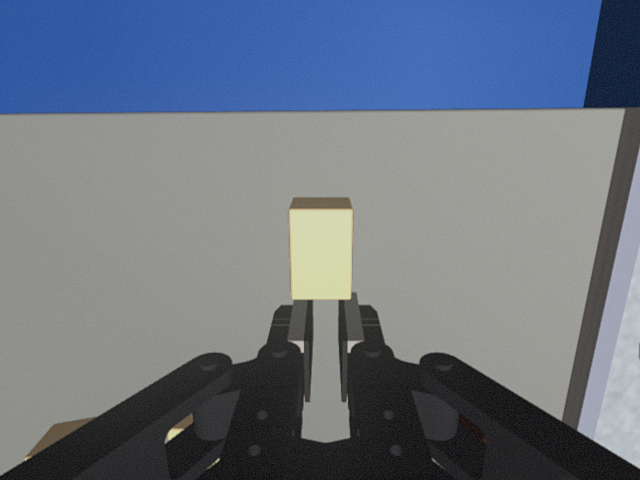

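The block at (320,255) is square to the tips, with the tray edge ahead at row 110. Pushing on and over.

```bash
python3 -m creep '[{"grip":1.0,"dp":[0,0,-1],"rotation":[0,0,0]},{"grip":1.0,"dp":[0,0,-2],"rotation":[0,0,0]},{"grip":1.0,"dp":[0,0,-3],"rotation":[0,0,0]},{"grip":1.0,"dp":[0,0,-4],"rotation":[0,0,0]},{"grip":1.0,"dp":[0,0,-5],"rotation":[0,0,0]}]'
python3 -m creep '[{"grip":1.0,"dp":[0,0,-1],"rotation":[0,0,0]},{"grip":1.0,"dp":[0,0,-2],"rotation":[0,0,0]},{"grip":1.0,"dp":[0,0,-3],"rotation":[0,0,0]},{"grip":1.0,"dp":[0,0,-4],"rotation":[0,0,0]},{"grip":1.0,"dp":[0,0,-4],"rotation":[0,0,0]}]'; python3 - <<'E'
from h import *
plan(28,112,.052)
im,d=bot.read_camera('wrist'); cv2.imwrite(f'pics/w6.png',im[:,:,::-1])
E
```

```text
time: 4.52
tool_pos: [0.5906, 0.1338, 0.0533]
tcp_rot: [1.069, 1.293, -1.069]
wrist_force: [-0.2, 0.0, -0.2]
width: 0.119
time: 4.93
tool_pos: [0.5829, 0.1741, 0.0533]
tcp_rot: [1.068, 1.294, -1.067]
wrist_force: [-1.0, -0.9, -0.2]
width: 0.117
t 4.9333 board now [ 28.9 114.8] z 0.0533 F [-1.  -0.9 -0.2] w 0.12
dp cm [ 0.13 -0.09  0.28] rot [-0.005 -0.001 -0.   ]
```

View pics/w6.png

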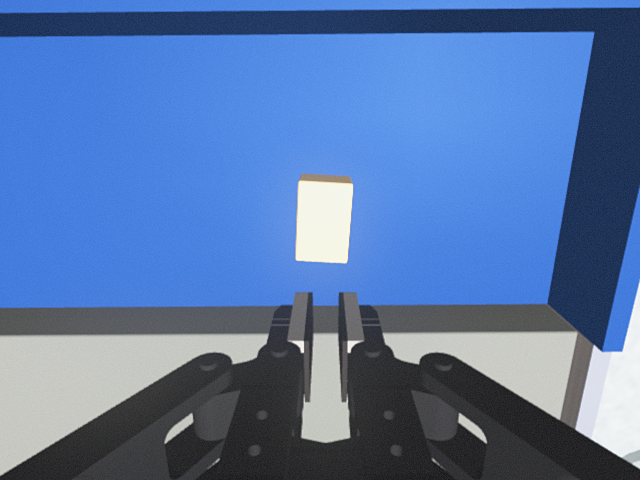

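The first block, at (325,222), lies on the tray floor. Next I lift, go back and line up on the lane at x = -27.

```bash
python3 -m creep '[{"grip":1.0,"dp":[-3,0,0],"rotation":[0,0,0]},{"grip":1.0,"dp":[-6,0,0],"rotation":[0,0,0]},{"grip":1.0,"dp":[-6,-2,4],"rotation":[0,0,0]},{"grip":1.0,"dp":[-6,-4,8],"rotation":[0,0,0]},{"grip":1.0,"dp":[-6,-5.6,12],"rotation":[0,0,0]}]'
python3 -m creep '[{"grip":1.0,"dp":[0,0,4],"rotation":[0,0,0]},{"grip":1.0,"dp":[0,0,7.5],"rotation":[0,0,0]},{"grip":1.0,"dp":[0,0,8],"rotation":[0,0,0]},{"grip":1.0,"dp":[0,0,8],"rotation":[0,0,0]},{"grip":1.0,"dp":[0,0,8],"rotation":[0,0,0]}]'; python3 -c "
from h import *
plan(-27,-86,.053)
im,d=bot.read_camera('wrist'); cv2.imwrite(f'pics/w7.png',im[:,:,::-1])"
```

```text
time: 5.4
tool_pos: [0.5522, 0.0502, 0.1143]
tcp_rot: [1.068, 1.292, -1.066]
wrist_force: [-0.3, -1.0, 0.3]
width: 0.117
time: 5.82
tool_pos: [0.5672, -0.0278, 0.1132]
tcp_rot: [1.07, 1.293, -1.07]
wrist_force: [0.0, -0.0, -0.1]
width: 0.116
t 5.8167 board now [-25.7 -80.2] z 0.1132 F [ 0.  -0.  -0.1] w 0.12
dp cm [ 6.02 -0.13  0.58] rot [-0.008 -0.001  0.   ]
```

View pics/w7.png

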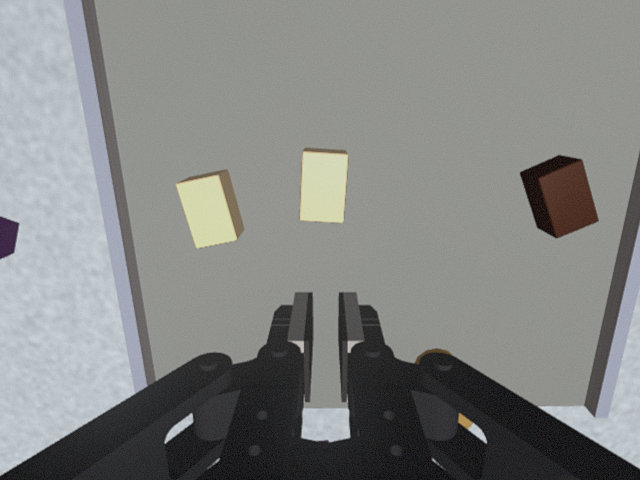

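The tips at (325,300) line up with the second pale block at (323,187). Lowering and pushing.

```bash
python3 -m creep '[{"grip":1.0,"dp":[2.5,-0.1,0.4],"rotation":[0,0,0]},{"grip":1.0,"dp":[4.8,-0.1,0.4],"rotation":[0,0,0]},{"grip":1.0,"dp":[6,-0.1,0.4],"rotation":[0,0,0]},{"grip":1.0,"dp":[6,-0.1,0.4],"rotation":[0,0,0]},{"grip":1.0,"dp":[6,-0.1,-0.4],"rotation":[0,0,0]}]'
python3 -m creep '[{"grip":1.0,"dp":[0,0,-1],"rotation":[0,0,0]},{"grip":1.0,"dp":[0,0,-2],"rotation":[0,0,0]},{"grip":1.0,"dp":[0,0,-3],"rotation":[0,0,0]},{"grip":1.0,"dp":[0,0,-4],"rotation":[0,0,0]},{"grip":1.0,"dp":[0,0,-5],"rotation":[0,0,0]}]'
python3 -m creep '[{"grip":1.0,"dp":[0,0,-1],"rotation":[0,0,0]},{"grip":1.0,"dp":[0,0,-2],"rotation":[0,0,0]},{"grip":1.0,"dp":[0,0,-3],"rotation":[0,0,0]},{"grip":1.0,"dp":[0,0,-4],"rotation":[0,0,0]},{"grip":1.0,"dp":[0,0,-5],"rotation":[0,0,0]}]'; python3 -c "
from h import *
plan(-27,112,.053)
im,d=bot.read_camera('wrist'); cv2.imwrite(f'pics/w8.png',im[:,:,::-1])"
```

```text
time: 6.28
tool_pos: [0.5651, -0.0232, 0.0526]
tcp_rot: [1.068, 1.294, -1.07]
wrist_force: [0.4, 0.5, 0.2]
width: 0.116
time: 6.7
tool_pos: [0.5564, 0.0268, 0.0541]
tcp_rot: [1.069, 1.292, -1.068]
wrist_force: [-0.1, 0.5, -1.1]
width: 0.116
time: 7.12
tool_pos: [0.5466, 0.0755, 0.0532]
tcp_rot: [1.069, 1.293, -1.069]
wrist_force: [-0.7, -0.4, -0.3]
width: 0.114
t 7.1167 board now [-25.9  25.1] z 0.0532 F [-0.7 -0.4 -0.3] w 0.11
dp cm [ 0.02 -0.17 -8.69] rot [-0.006  0.     0.   ]
```

View pics/w8.png

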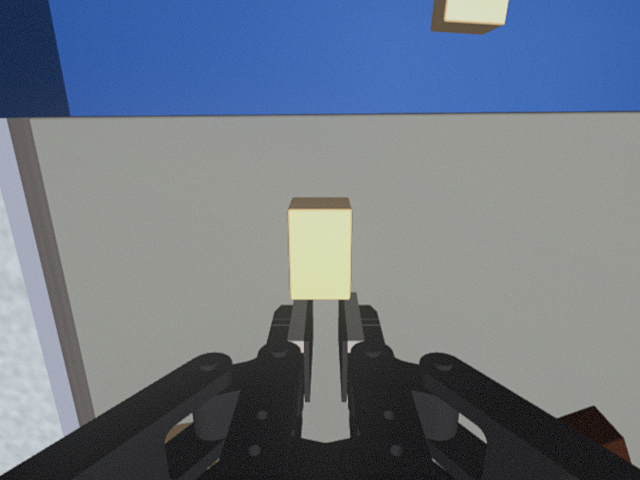

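The second block, at (320,255), is square to the tips.

```bash
python3 -m creep '[{"grip":1.0,"dp":[0,0,-1],"rotation":[0,0,0]},{"grip":1.0,"dp":[0,0,-2],"rotation":[0,0,0]},{"grip":1.0,"dp":[0,0,-3],"rotation":[0,0,0]},{"grip":1.0,"dp":[0,0,-4],"rotation":[0,0,0]},{"grip":1.0,"dp":[0,0,-5],"rotation":[0,0,0]}]'
python3 -m creep '[{"grip":1.0,"dp":[0,0,-1],"rotation":[0,0,0]},{"grip":1.0,"dp":[0,0,-2],"rotation":[0,0,0]},{"grip":1.0,"dp":[0,0,-3],"rotation":[0,0,0]},{"grip":1.0,"dp":[0,0,-4],"rotation":[0,0,0]},{"grip":1.0,"dp":[0,0,-4],"rotation":[0,0,0]}]'; python3 - <<'E'
from h import *
plan(-83,-92,.113)
im,d=bot.read_camera('wrist'); cv2.imwrite(f'pics/w9.png',im[:,:,::-1])
E
```

```text
time: 7.58
tool_pos: [0.5372, 0.1246, 0.0533]
tcp_rot: [1.069, 1.293, -1.069]
wrist_force: [-0.4, -0.4, 0.2]
width: 0.117
time: 8.0
tool_pos: [0.5296, 0.1647, 0.0533]
tcp_rot: [1.068, 1.294, -1.067]
wrist_force: [0.3, 0.9, -0.1]
width: 0.118
t 8.0 board now [-25.2 115.9] z 0.0533 F [ 0.3  0.9 -0.1] w 0.12
dp cm [-5.98 -5.68 20.82] rot [-0.005 -0.001 -0.   ]
```

View pics/w9.png

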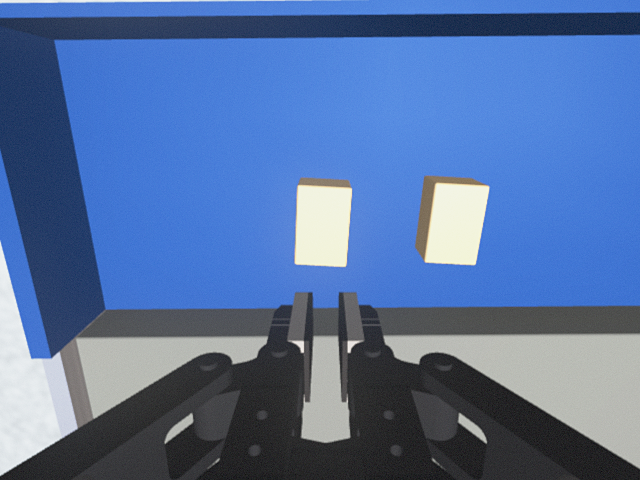

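Both are in the tray, at (323,225) and (455,223). Now the third lane.

```bash
python3 -m creep '[{"grip":1.0,"dp":[-3,0,0],"rotation":[0,0,0]},{"grip":1.0,"dp":[-6,0,0],"rotation":[0,0,0]},{"grip":1.0,"dp":[-6,-2,4],"rotation":[0,0,0]},{"grip":1.0,"dp":[-6,-4,8],"rotation":[0,0,0]},{"grip":1.0,"dp":[-6,-5.6,12],"rotation":[0,0,0]}]'
python3 -m creep '[{"grip":1.0,"dp":[0,0,4],"rotation":[0,0,0]},{"grip":1.0,"dp":[0,0,7.5],"rotation":[0,0,0]},{"grip":1.0,"dp":[0,0,8.8],"rotation":[0,0,0]},{"grip":1.0,"dp":[0,0,8.8],"rotation":[0,0,0]},{"grip":1.0,"dp":[0,0,8.8],"rotation":[0,0,0]}]'; python3 -c "
from h import *
plan(-82,-92,.053)
im,d=bot.read_camera('wrist'); cv2.imwrite(f'pics/w10.png',im[:,:,::-1])"
```

```text
time: 8.47
tool_pos: [0.4988, 0.0409, 0.1142]
tcp_rot: [1.067, 1.292, -1.066]
wrist_force: [-0.1, -0.5, -0.8]
width: 0.12
time: 8.88
tool_pos: [0.5154, -0.0451, 0.1132]
tcp_rot: [1.071, 1.292, -1.071]
wrist_force: [-0.8, 0.7, -0.6]
width: 0.122
t 8.8833 board now [-79.8 -87.2] z 0.1132 F [-0.8  0.7 -0.6] w 0.12
dp cm [ 6.02 -0.21  0.49] rot [-0.009 -0.001  0.   ]
```

View pics/w10.png

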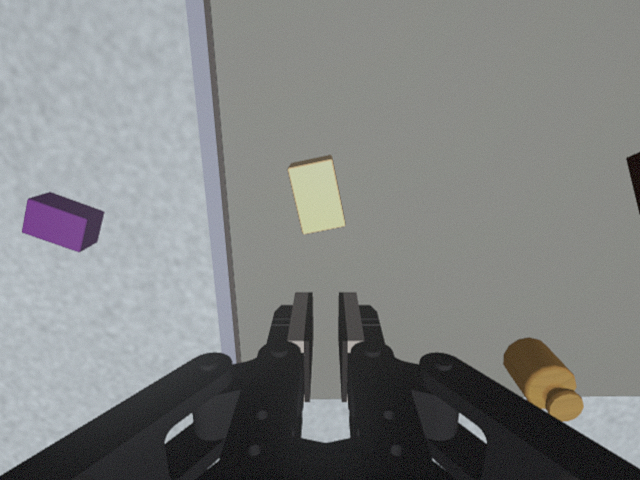

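The third pale block is at (317,195), slightly turned and about 4 mm left of the tips. The purple one at (62,220) is off the board.

```bash
python3 -m creep '[{"grip":1.0,"dp":[2.5,-0.3,0.4],"rotation":[0,0,0]},{"grip":1.0,"dp":[4.8,-0.3,0.4],"rotation":[0,0,0]},{"grip":1.0,"dp":[6,-0.3,0.4],"rotation":[0,0,0]},{"grip":1.0,"dp":[6,-0.3,0.4],"rotation":[0,0,0]},{"grip":1.0,"dp":[6,-0.3,-0.2],"rotation":[0,0,0]}]'
python3 -m creep '[{"grip":1.0,"dp":[0,0,-0.7],"rotation":[0,0,0]},{"grip":1.0,"dp":[0,0,-1.4],"rotation":[0,0,0]},{"grip":1.0,"dp":[0,0,-2.1],"rotation":[0,0,0]},{"grip":1.0,"dp":[0,0,-2.8],"rotation":[0,0,0]},{"grip":1.0,"dp":[0,0,-3.5],"rotation":[0,0,0]}]'
python3 -c "
from h import *
plan(-82,112,.053)
im,d=bot.read_camera('wrist'); cv2.imwrite(f'pics/w11.png',im[:,:,::-1])"
```

```text
time: 9.35
tool_pos: [0.5116, -0.0424, 0.0527]
tcp_rot: [1.068, 1.295, -1.069]
wrist_force: [0.1, -0.0, 1.1]
width: 0.12
time: 9.77
tool_pos: [0.5059, -0.0079, 0.054]
tcp_rot: [1.069, 1.292, -1.068]
wrist_force: [-0.1, -0.5, -0.2]
width: 0.116
t 9.7667 board now [-81.9 -48.8] z 0.054 F [-0.1 -0.5 -0.2] w 0.12
dp cm [  0.1   -0.11 -16.08] rot [-0.006  0.    -0.001]
```

View pics/w11.png

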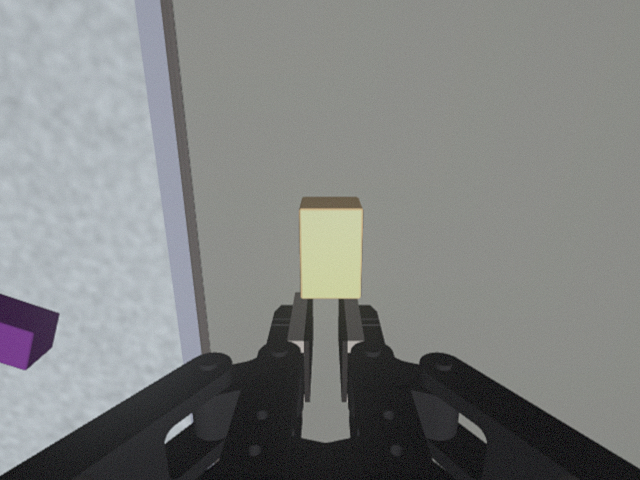

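The push has squared it up, now at (330,255). Pushing it the rest of the way.

```bash
python3 -m creep '[{"grip":1.0,"dp":[0,0,-1],"rotation":[0,0,0]},{"grip":1.0,"dp":[0,0,-2],"rotation":[0,0,0]},{"grip":1.0,"dp":[0,0,-3],"rotation":[0,0,0]},{"grip":1.0,"dp":[0,0,-4],"rotation":[0,0,0]},{"grip":1.0,"dp":[0,0,-5],"rotation":[0,0,0]}]'
python3 -m creep '[{"grip":1.0,"dp":[0,0,-1],"rotation":[0,0,0]},{"grip":1.0,"dp":[0,0,-2],"rotation":[0,0,0]},{"grip":1.0,"dp":[0,0,-3],"rotation":[0,0,0]},{"grip":1.0,"dp":[0,0,-4],"rotation":[0,0,0]},{"grip":1.0,"dp":[0,0,-5],"rotation":[0,0,0]}]'
python3 -m creep '[{"grip":1.0,"dp":[0,0,-1],"rotation":[0,0,0]},{"grip":1.0,"dp":[0,0,-2],"rotation":[0,0,0]},{"grip":1.0,"dp":[0,0,-3],"rotation":[0,0,0]},{"grip":1.0,"dp":[0,0,-4],"rotation":[0,0,0]},{"grip":1.0,"dp":[0,0,-5],"rotation":[0,0,0]}]'
python3 -m creep '[{"grip":1.0,"dp":[0,0,-0.8],"rotation":[0,0,0]},{"grip":1.0,"dp":[0,0,-1.4],"rotation":[0,0,0]},{"grip":1.0,"dp":[0,0,-1.4],"rotation":[0,0,0]}]'
python3 -c "
from h import *
plan(-82,112,.053)
im,d=bot.read_camera('wrist'); cv2.imwrite(f'pics/w12.png',im[:,:,::-1])"
```

```text
time: 10.23
tool_pos: [0.4959, 0.0414, 0.0532]
tcp_rot: [1.069, 1.293, -1.069]
wrist_force: [-0.4, -0.1, -0.6]
width: 0.119
time: 10.65
tool_pos: [0.4866, 0.0905, 0.0533]
tcp_rot: [1.069, 1.293, -1.069]
wrist_force: [-0.8, -0.7, -0.5]
width: 0.122
time: 11.07
tool_pos: [0.4772, 0.1395, 0.0533]
tcp_rot: [1.069, 1.293, -1.069]
wrist_force: [-0.3, -0.1, 0.3]
width: 0.117
time: 11.32
tool_pos: [0.4746, 0.1534, 0.0533]
tcp_rot: [1.068, 1.293, -1.068]
wrist_force: [0.4, 1.2, 0.3]
width: 0.114
t 11.3167 board now [-81.3 115.5] z 0.0533 F [0.4 1.2 0.3] w 0.11
dp cm [ 0.03 -0.06  0.35] rot [-0.005 -0.    -0.   ]
```

View pics/w12.png

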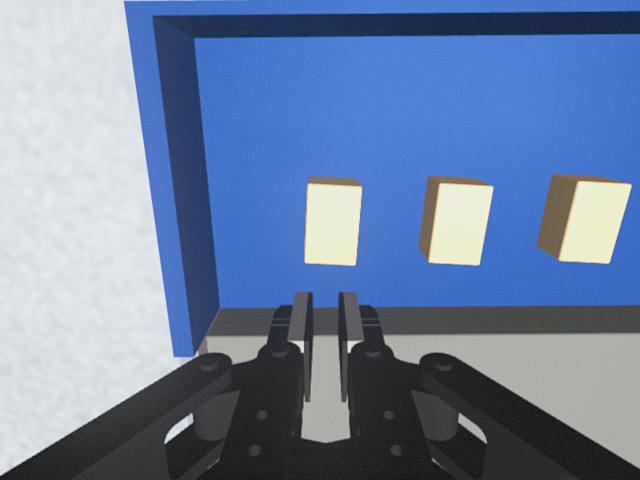

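All three lie in the tray, at (333,225), (460,223) and (590,220). I'm lifting clear for a final check.

```bash
python3 -m creep '[{"grip":1.0,"dp":[-3,0,0],"rotation":[0,0,0]},{"grip":1.0,"dp":[-6,0,0],"rotation":[0,0,0]},{"grip":1.0,"dp":[-9,0,0],"rotation":[0,0,0]},{"grip":1.0,"dp":[-12,0,0],"rotation":[0,0,0]},{"grip":1.0,"dp":[-12,0,0],"rotation":[0,0,0]}]'
python3 - <<'E'
from h import *
im,d=bot.read_camera('scene'); cv2.imwrite('pics/s13.png',im[:,:,::-1])
im,d=bot.read_camera('top'); cv2.imwrite('pics/t13.png',im[:,:,::-1])
blocks(im,bot.get_calibration('top'))
E
```

```text
time: 11.78
tool_pos: [0.4793, 0.153, 0.1803]
tcp_rot: [1.076, 1.285, -1.06]
wrist_force: [0.7, 0.5, 0.6]
width: 0.119
pale [112. 248.] 433 board mm [ 51.3 220. ] ang from y -88.2 11.0 152.7
pale [179. 255.] 197 board mm [ 21.5 134.7] ang from y -4.3 21.2 19.2
pale [117. 361.] 1053 board mm [-98.2 237.4] ang from y 5.2 60.7 36.0
dark [299. 179.] 354 board mm [ 91.1 -47.1] ang from y 24.2 33.8 21.3
brass [384. 195.] 286 board mm [  41.9 -157.1] ang from y -12.5 24.4 26.5
```

View pics/s13.png

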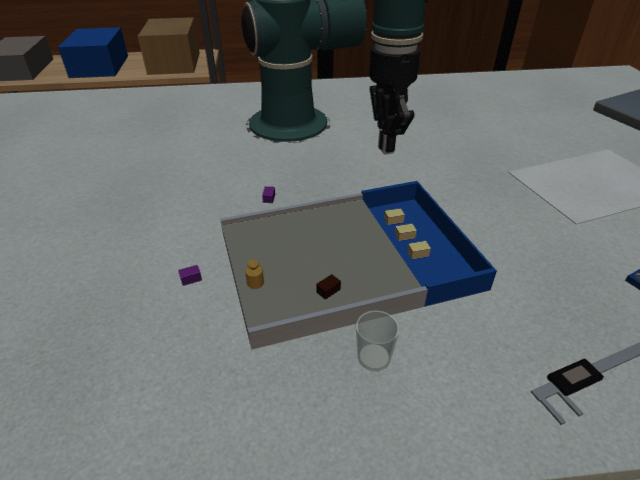

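View pics/t13.png

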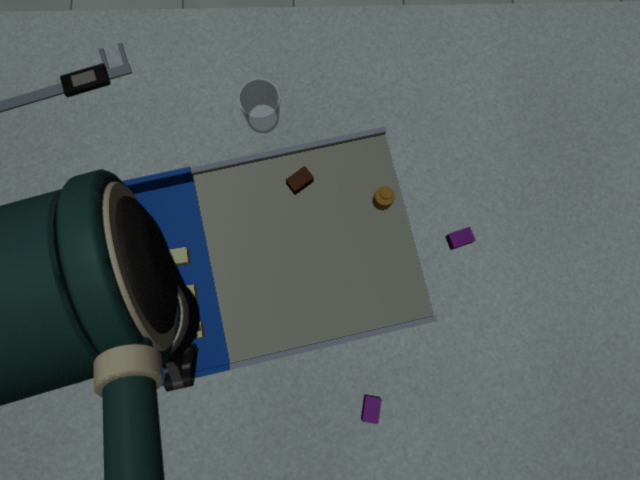

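The scene picture shows the three pale blocks in the tray, at (395,216), (406,232) and (419,250). The dark block, brass weight and beaker are in the same places as at the start, and the arm is clear.

```bash
python3 -c "
from workcell import bot
print(bot.finish_job())"
```

```text
the job is handed in; nothing more can be done
None
```

All three pale specimens are in the blue tray, and the job was handed in at about 12 s. I swept each one along its own lane and over the open edge with the fingertips held 1 cm apart, without gripping or lifting any of them.

- **Tray:** the last wrist and scene pictures show the three pale blocks on the tray floor, with the arm lifted clear.
- **Left in place:** the dark block and brass weight measured within about 0.1 mm of where they started. The beaker looks unmoved in the pictures, but I did not measure it again.
- **Forces:** wrist force readings stayed within about 2 N throughout.
- **Check that gave no result:** in the last top picture the arm covered most of the tray. My automatic block detection there picked up parts of the arm as pale blocks, so I confirmed the three blocks from the other two views.

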